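# Fetch the salt tin from behind the seasoning jars

## Task

The low salt tin is hemmed in by three tall seasoning jars. First move all three jars onto the metal side tray, leaving the tin where it is until they are all standing there; then set the tin in the middle of the round wooden trivet, and only after that put each jar back in the middle of its own cork coaster, the one it stood on at the start. Keep the jars and the tin upright throughout and do not disturb the white ramekin.

Things in the scene. Friction and masses are not known exactly. Their poses are not given: they have to be found in the camera images.
- jar_wide: Wide round seasoning jar, pepper-brown with a paper label band and a round black lid: body diameter 60 mm, 100 mm tall (lid: top 20 mm, 56 mm across), about 0.28 kg. Origin: centre of its underside, z up. Starts standing on coaster_wide.
- jar_slim: Slim round seasoning jar, same materials: body diameter 38 mm, 118 mm tall (lid: top 20 mm, 34 mm across), about 0.14 kg. Origin: centre of its underside, z up. Starts standing on coaster_slim.
- jar_square: Square seasoning jar, same materials: body 48 x 48 mm, 112 mm tall (round lid: top 20 mm, 42 mm across), about 0.24 kg. Origin: centre of its underside, z up. x and y square to its flat sides. Starts standing on coaster_square, turned at most 0.1 rad to it.
- coaster_wide: Large round cork coaster, diameter 78 mm, 5 mm thick, fixed to the counter: the place of the wide jar. Origin: centre of its underside, z up. Its top is 5 mm above its origin. The three coasters lie about 85 mm from the tin's start, on the robot's side, left and right of it; which is where changes.
- coaster_slim: Small round cork coaster, diameter 56 mm, 5 mm thick, fixed: the place of the slim jar. Origin: centre of its underside, z up. 
- coaster_square: Square cork coaster, 68 x 68 mm, 5 mm thick, fixed: the place of the square jar. Origin: centre of its underside, z up. x and y square to its edges.
- salt_tin: Low round steel salt tin, diameter 56 mm, 40 mm tall, about 0.18 kg, standing on the counter amid the three jars (open only on the side away from the robot). Origin: centre of its underside, z up. 
- tray: Shallow aluminium side tray, 300 mm along its x by 140 mm along its y, floor 3 mm thick, rim 12 mm high and 3 mm thick, fixed, empty at the start. Origin: centre of its underside, z up. Long enough for the three jars in a row along its x, 95 mm apart. It lies left or right of the jars.
- trivet: Round wooden trivet, diameter 120 mm, 12 mm thick, flat top, fixed, on the opposite side to the tray. Origin: centre of its underside, z up. 
- ramekin: White ceramic ramekin (small open round bowl), rim diameter 80 mm, 45 mm high, 0.25 kg, standing beyond the tin as seen from the robot, at least 30 mm clear of it; a bystander to leave alone. Origin: centre of its underside, z up.
Not all that is in view belongs to the job. What is shaped like the salt_tin but green or yellow is not meant.

How it is judged:
By the outcome, as a careful person would: the job done as asked, in the order asked, and still so for the second after the job is handed in, with the robot touching nothing.
It also fails if it takes over 141 s, if anything falls off the work surface, if the arm or the gripper's body presses on something with over 40 N, if the wrist force passes 120 N, or if a joint passes its speed limit or range.

## Robot

A 6-joint arm with a two-finger parallel gripper is mounted at the origin on the work surface. World frame = base frame: x ahead of the robot, y to its left, z up, the work surface at z = 0. Lengths are in m, angles in rad, forces in N, time in s.
With the tool pointing down it reaches from about 0.35 to 0.975 m from the base axis. Payload 7.1 kg.
Tool frame: the origin (TCP) lies midway between the tips of the shut fingers; the grasp point (between the pads) lies 19 mm behind it (bot.pinch_z is the distance from the TCP to the grasp point, in m); z points along the fingers, y is the line along which they close (so a half turn about z gives the same grasp; the last joint's range is limited). The gripper opens to 88 mm and grips with 3 to 60 N. Pads are 20 mm wide; open, the fingers measure 115 mm over their backs; the gripper's body (75 mm by 178 mm) begins 61 mm behind the grasp point.
Start: joints at [-0.019, 0.423, 1.63, -0, 1.089, -0.019], TCP at [0.625, 0, 0.223] pointing down, gripper open.
Joint ranges: [-3, 3], [-0.9, 2.11], [0.09, 2.58], [-1.31, 4.45], [0.11, 2.69], [-2.54, 2.54]. Speed limits (rad/s): [2.39, 2.39, 3.01, 3.14, 3.14, 3.14].

## Interface

Orientations are given as a 3x3 rotation matrix whose columns are the frame's x, y, z axes.
In Python, from rig import status, imaging, bot gives the robot as it stands.
- The arm moves only by the tool jog_arm, never from a script. Its arguments are lists of equal length, an entry for each row: "offset": the shift along the tool's x, y, z in cm, a list of three; "delta_rot": the turn, a rotation vector about the tool's x, y, z in rad, a list of three. A call has 1 to 12 rows; each row is the pose to reach, as a shift and turn from the pose commanded when the call began, along the tool's axes at that moment; what a row does not reach only later rows make up. A row lasts 1/12 s, in which the tool goes at most 41.7 mm and 7.16 degrees, less where a joint would pass 70% of its speed; a pose out of reach is approached as far as the arm can. A call with a gripper value outside its range is refused whole. "fingers" is the closure, from 0 (fully open) to 1 (shut), set as the call begins (left out, the last holds). The fingers move at their own pace and stop on an object; "force" is the grip in N (left out, the last holds). Time passes only in rows, so rows that repeat a pose let the fingers close. It gives the time, the measured TCP pose, the force, the opening and the grip force at its end, in the units of the state.
- status.state(): the state, without advancing time (a new reading comes with each control period).
- imaging.get_image(name): name is "scene" or "side" or "wrist"; returns a dict with "frame" (420x560x3 uint8, red, green, blue), "fov_y" (degrees; the focal length in pixels is half the picture's height over the tangent of half this angle, whatever the lens; pixels are square), "cx", "cy" (the principal point, pixels), "position" and "rotation" of the camera in the world. Camera axes: x right, y down, z forward; pixel columns grow to the right and rows downward; lengths in m; the calibration is good to about 2 mm. A picture is of the moment at which its call begins. There is no depth.
- bot.sign_off(): hands the job in; it is judged then, once.
The state is a dict: "t": time; "joints": joint angles; "dq": joint speeds; "effort": joint torques, N m; "position": TCP position; "eef_rot": TCP orientation; "contact_force": force on the tool from outside, world axes, zero at the start; "moment": the same for the moment, N m; "gripper_width": opening from 0.0 (shut) to 1.0 (fully open); "finger_force": force on a finger pad.
Only numpy, scipy, OpenCV 4.12 (cv2) and the standard library are available. Lean on these libraries where they do the work, as an engineer would, in place of code of your own. Each camera call takes 0.05 s, during which the arm holds its last target. There are 200 camera calls.

## Working session

There is one attempt and no reset: what is moved stays moved. The work goes in short steps, Python scripts to look and compute and a tool call to move; the robot and the scene stay as the last step left them, time stands still between calls to the robot, and variables do not carry over. Pictures are saved under pics/ and viewed, at most 14 in all, crops included, and the job is handed in when it is done.

Besides the shell and the picture viewer there is one more tool, called after ">>>" by a JSON object that holds its "method" and its "body". jog_arm: Moves the arm, as the interface text tells. Its arguments: {"type":"object","properties":{"offset":{"type":"array","items":{"type":"array","items":{"type":"number"}}},"delta_rot":{"type":"array","items":{"type":"array","items":{"type":"number"}}},"fingers":{"type":"number"},"force":{"type":"number"}},"required":["offset","delta_rot"]}

```bash
mkdir -p pics
cat > h.py <<'E'
import numpy as np, cv2
from rig import status, imaging, bot
def grab(n):
    d=imaging.get_image(n); np.savez('%s.npz'%n,**{k:np.array(v) for k,v in d.items()}); return d
def load(n): return dict(np.load('%s.npz'%n))
def save(f,im,s=1): cv2.imwrite('pics/'+f,cv2.resize(cv2.cvtColor(im,cv2.COLOR_RGB2BGR),None,fx=s,fy=s))
def foc(d): return d['frame'].shape[0]/2/np.tan(np.radians(float(d['fov_y']))/2)
def ray(d,u,v,z):
    f=foc(d); r=np.array(d['rotation'])@np.array([(u-d['cx'])/f,(v-d['cy'])/f,1]); p=np.array(d['position'])
    return p+r*(z-p[2])/r[2]
def proj(d,P):
    c=np.array(d['rotation']).T@(np.array(P)-np.array(d['position'])); f=foc(d)
    return c[0]/c[2]*f+d['cx'],c[1]/c[2]*f+d['cy']
E
python3 - <<'E'
from h import *
for n in ['scene','side','wrist']:
    d=grab(n); print(n,d['fov_y'],d['cx'],d['cy'],np.round(d['position'],3),np.round(d['rotation'],3).tolist(),[k for k in d])
    save(n+'0.png',d['frame'],1.4)
s=status.state(); print(s['position'],s['eef_rot'])
E
```

```text
scene 51.934130467857656 284.97875290091383 206.92981530641327 [ 0.95  -0.296  0.741] [[0.592, 0.675, -0.44], [0.806, -0.486, 0.339], [0.015, -0.555, -0.831]] ['frame', 'fov_y', 'cx', 'cy', 'position', 'rotation']
side 48.28115958027929 276.1710129342133 206.49933949965367 [ 0.019 -0.61   0.678] [[0.72, -0.419, 0.554], [-0.694, -0.442, 0.568], [0.007, -0.793, -0.609]] ['frame', 'fov_y', 'cx', 'cy', 'position', 'rotation']
wrist 59.462728219645214 282.59475073050106 212.36490214321412 [0.624 0.081 0.384] [[1.0, 0.001, -0.001], [0.0, -0.956, -0.295], [-0.001, 0.295, -0.956]] ['frame', 'fov_y', 'cx', 'cy', 'position', 'rotation']
[6.24578267e-01 3.85630027e-05 2.22087860e-01] [[ 1.31627296e-05  9.99999307e-01 -1.17695531e-03]
 [ 9.99999998e-01 -1.30969950e-05  5.58591168e-05]
 [ 5.58436635e-05 -1.17695604e-03 -9.99999306e-01]]
```

View pics/scene0.png

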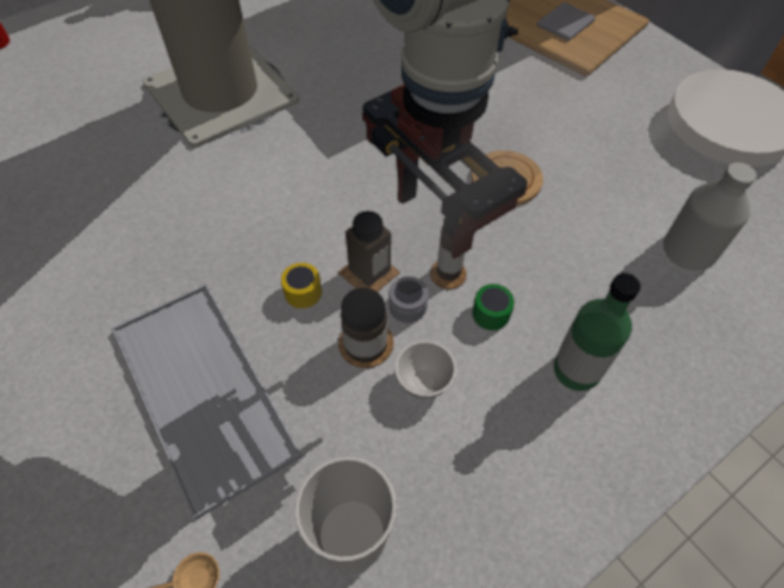

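View pics/side0.png

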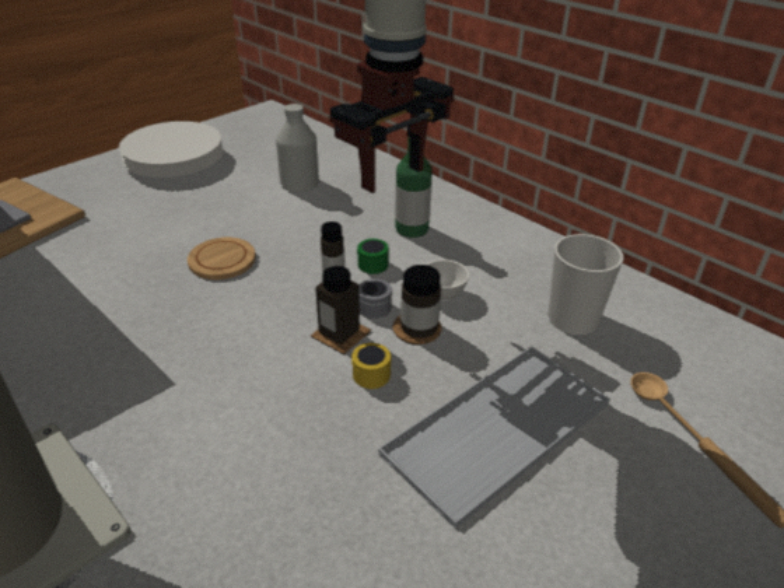

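View pics/wrist0.png

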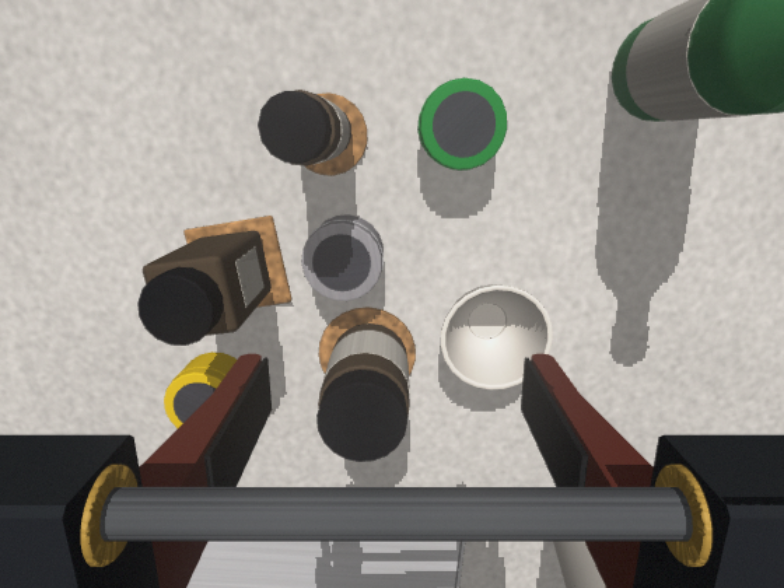

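The wrist view (shown at 1.4x) has the slim jar's lid at (297,127), the square jar's at (180,306) and the wide jar's at (363,415). Three things are tin-shaped: grey at (342,262), green at (462,123) and yellow at (205,400). The grey steel one stands between the three coasters, so it fits the description. The tray is on the right (-y) and the trivet on the left (+y).

Run:
```python
from h import *
w=load('wrist'); hsv=cv2.cvtColor(w['frame'],cv2.COLOR_RGB2HSV)
dark=(hsv[...,2]<60).astype(np.uint8)
for n,(u,v),z in [('slim',(297,127),.123),('square',(180,306),.117),('wide',(363,415),.105)]:
    u,v=u/1.4,v/1.4; m=np.zeros_like(dark); cv2.circle(m,(int(u),int(v)),38,1,-1)
    k,l,st,c=cv2.connectedComponentsWithStats(cv2.morphologyEx(dark*m,cv2.MORPH_OPEN,np.ones((5,5),np.uint8)))
    i=1+np.argmax(st[1:,4]); print(n,st[i],c[i]); 
    print('  click ray',ray(w,u,v,z).round(4),'centroid',ray(w,*c[i],z).round(4))
print('tin',ray(w,342/1.4,262/1.4,.04).round(4))
for n,p in [('green',(462,123)),('yellow',(195,400)),]: print(n,ray(w,p[0]/1.4,p[1]/1.4,.04).round(3))
print('ramekin',ray(w,495/1.4,337/1.4,.045).round(3))
print('sq coaster corners',[ray(w,a/1.4,b/1.4,.005)[:2].round(4).tolist() for a,b in [(185,231),(271,216),(291,303)]])
s=load('scene'); d=load('side')
print('tray scene',[ray(s,a/1.4,b/1.4,.012)[:2].round(3).tolist() for a,b in [(113,330),(207,290),(300,455),(195,513)]])
print('tray side',[ray(d,a/1.4,b/1.4,.012)[:2].round(3).tolist() for a,b in [(382,452),(459,522),(608,400),(533,350)]])
h=cv2.cvtColor(d['frame'],cv2.COLOR_RGB2HSV); m=cv2.inRange(h,(5,90,60),(25,255,255)); m[:,:int(185/1.4)]=0;m[:,int(262/1.4):]=0;m[:int(225/1.4)]=0;m[int(290/1.4):]=0
(c,ax,a)=cv2.fitEllipse(max(cv2.findContours(m,0,1)[0],key=cv2.contourArea)); print('trivet px',c,ax,ray(d,*c,.006).round(4))
save('tin.png',w['frame'][40:330,90:380],2)
```

```text
slim [ 186   67   51   50 1998] [210.52952953  91.15265265]
  click ray [0.5768 0.0867 0.123 ] centroid [0.5757 0.0864 0.123 ]
square [ 100  191   61   55 2618] [129.47708174 218.05385791]
  click ray [ 0.5067 -0.0058  0.117 ] centroid [ 0.5075 -0.0054  0.117 ]
wide [ 228  264   63   65 3278] [258.78157413 296.33374009]
  click ray [ 0.6043 -0.0795  0.105 ] centroid [ 0.6039 -0.0794  0.105 ]
tin [0.5875 0.0008 0.04  ]
green [0.666 0.091 0.04 ]
yellow [ 0.475 -0.105  0.04 ]
ramekin [ 0.694 -0.052  0.045]
sq coaster corners [[0.4682, 0.016], [0.5326, 0.0271], [0.5433, -0.0399]]
tray scene [[0.388, -0.359], [0.403, -0.224], [0.69, -0.242], [0.677, -0.375]]
tray side [[0.387, -0.228], [0.382, -0.36], [0.672, -0.378], [0.68, -0.247]]
trivet px (157.7834014892578, 184.14178466796875) (28.38956642150879, 47.784122467041016) [0.4791 0.2863 0.006 ]
```

View pics/tin.png

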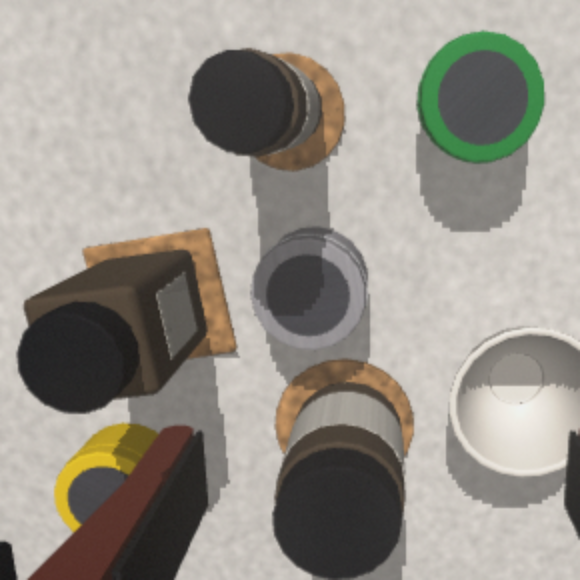

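The crop shows the plain steel tin at (308,290), ringed by the three cork coasters. The green one at (480,97) and the yellow one at (100,490) are decoys. I'll start with the wide jar.

>>> {"method": "jog_arm", "body": {"offset": [[-2.5,-0.7,0],[-5.5,-1.5,1],[-8.0,-2.1,3],[-8.0,-2.1,5],[-8.0,-2.1,5],[-8.0,-2.1,5]], "delta_rot": [[0,0,0],[0,0,0],[0,0,0],[0,0,0],[0,0,0],[0,0,0]], "fingers": 0, "force": 20}}

```text
t: 0.65
position: [0.6031, -0.08, 0.1718]
eef_rot: [[0.001, 1.0, -0.003], [1.0, -0.001, 0.001], [0.001, -0.003, -1.0]]
contact_force: [-0.3, -0.5, -0.7]
gripper_width: 0.999
finger_force: 0.0
```

```bash
cat >> h.py <<'E'
def lid(d,P,r=38,thr=60):
    "dark lid centre: P = expected lid-top centre"
    dk=(cv2.cvtColor(d['frame'],cv2.COLOR_RGB2HSV)[...,2]<thr).astype(np.uint8)
    u,v=proj(d,P); m=np.zeros_like(dk); cv2.circle(m,(int(u),int(v)),r,1,-1)
    k,l,st,c=cv2.connectedComponentsWithStats(cv2.morphologyEx(dk*m,cv2.MORPH_OPEN,np.ones((5,5),np.uint8)))
    i=1+np.argmax(st[1:,4]); return ray(d,*c[i],P[2]).round(4),st[i],(round(u),round(v))
E
python3 - <<'E'
from h import *
d=grab('wrist'); save('w1.png',d['frame'],1.2); print(lid(d,[.604,-.08,.105],55)); print(status.state()['position'])
E
```

```text
(array([ 0.6033, -0.0817,  0.105 ]), array([ 243,  190,   82,   83, 5328], dtype=int32), (284, 228))
[ 0.60417003 -0.07966936  0.17290408]
```

View pics/w1.png

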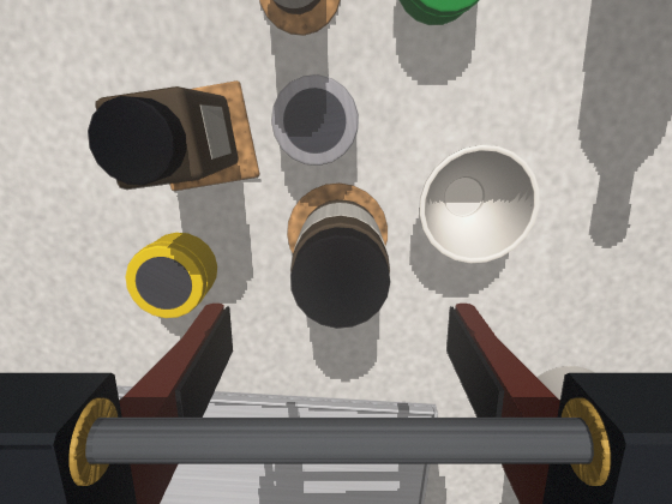

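The wide jar's lid is centred between the fingers at (340,275), so I'll go down and grip it.

>>> {"method": "jog_arm", "body": {"offset": [[-0.1,0,2.5],[-0.1,0,5.5],[-0.1,0,8.5],[-0.1,0,11],[-0.1,0,11.9],[-0.1,0,11.9]], "delta_rot": [[0,0,0],[0,0,0],[0,0,0],[0,0,0],[0,0,0],[0,0,0]]}}

```text
t: 1.2
position: [0.6034, -0.0801, 0.0525]
eef_rot: [[-0.001, 1.0, -0.003], [1.0, 0.001, 0.0], [0.0, -0.003, -1.0]]
contact_force: [0.0, 0.3, 0.1]
gripper_width: 0.998
finger_force: 0.0
```

>>> {"method": "jog_arm", "body": {"offset": [[0,0,0],[0,0,0],[0,0,0],[0,0,0],[0,0,0],[0,0,0],[0,0,0],[0,0,0]], "delta_rot": [[0,0,0],[0,0,0],[0,0,0],[0,0,0],[0,0,0],[0,0,0],[0,0,0],[0,0,0]], "fingers": 1, "force": 20}}

```text
t: 1.87
position: [0.6044, -0.0811, 0.0549]
eef_rot: [[0.0, 1.0, 0.001], [1.0, -0.0, -0.0], [-0.0, 0.001, -1.0]]
contact_force: [-1.5, 1.9, 6.7]
gripper_width: 0.68
finger_force: 20.0
```

>>> {"method": "jog_arm", "body": {"offset": [[0,0,-0.5],[0,0,-2],[0,0,-4],[0,0,-6],[0,0,-7],[0,0,-7]], "delta_rot": [[0,0,0],[0,0,0],[0,0,0],[0,0,0],[0,0,0],[0,0,0]]}}

```text
t: 2.37
position: [0.6055, -0.0812, 0.1261]
eef_rot: [[0.0, 1.0, 0.004], [1.0, -0.0, -0.001], [-0.001, 0.004, -1.0]]
contact_force: [0.1, -0.1, -3.9]
gripper_width: 0.68
finger_force: 20.0
```

Run:
```python
from h import *
s=load('scene'); d=load('side')
for z in (.09,.11,.13): print(z,ray(s,346/1.4,508/1.4,z).round(3),ray(d,586/1.4,262/1.4,z).round(3))
print(status.state()['position'],status.state()['contact_force'])
```

```text
0.09 [ 0.794 -0.238  0.09 ] [ 0.829 -0.226  0.09 ]
0.11 [ 0.799 -0.24   0.11 ] [ 0.801 -0.239  0.11 ]
0.13 [ 0.804 -0.241  0.13 ] [ 0.774 -0.252  0.13 ]
[ 0.60550411 -0.08122924  0.126131  ] [ 0.06319393 -0.09757848 -3.89824989]
```

>>> {"method": "jog_arm", "body": {"offset": [[-1,0.1,0],[-3.2,0.4,0],[-6,0.7,0],[-9,1.0,0],[-12,1.3,0],[-15,1.7,0],[-18,2.0,0],[-20.5,2.3,0.5],[-22,2.4,2],[-22.6,2.5,4],[-22.6,2.5,5.5],[-22.6,2.5,5.5]], "delta_rot": [[0,0,0],[0,0,0],[0,0,0],[0,0,0],[0,0,0],[0,0,0],[0,0,0],[0,0,0],[0,0,0],[0,0,0],[0,0,0],[0,0,0]]}}

```text
t: 3.37
position: [0.6253, -0.306, 0.0631]
eef_rot: [[0.001, 1.0, -0.008], [1.0, -0.001, 0.004], [0.004, -0.008, -1.0]]
contact_force: [-0.6, 1.3, -4.1]
gripper_width: 0.681
finger_force: 20.0
```

>>> {"method": "jog_arm", "body": {"offset": [[0,0,0.8],[0,0,1.3],[0,0,1.5],[0,0,1.6],[0,0,1.6],[0,0,1.6]], "delta_rot": [[0,0,0],[0,0,0],[0,0,0],[0,0,0],[0,0,0],[0,0,0]]}}

```text
t: 3.87
position: [0.6295, -0.3069, 0.0534]
eef_rot: [[-0.001, 1.0, 0.001], [1.0, 0.001, -0.001], [-0.001, 0.001, -1.0]]
contact_force: [-0.1, 0.3, -2.6]
gripper_width: 0.675
finger_force: 20.0
```

Run:
```python
from h import *
d=grab('side'); save('s1.png',d['frame'][150:400,200:540],1.8); d=grab('wrist')
s=status.state(); print(s['position'],s['contact_force'],s['moment'])
```

```text
[ 0.62940115 -0.30699986  0.05328066] [ 0.24384448  0.56760293 -4.122681  ] [ 0.02516107 -0.0195576   0.02509462]
```

View pics/s1.png

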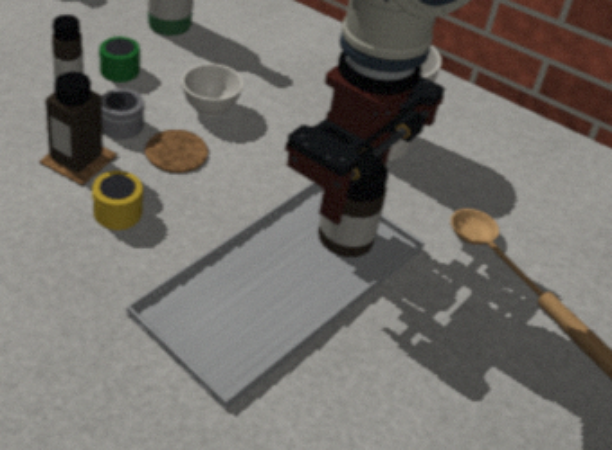

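The wide jar is over the far end of the tray at (350,225), a millimetre or two above the floor. I'll lower it until it touches, then release.

>>> {"method": "jog_arm", "body": {"offset": [[0,0,0.1],[0,0,0.2],[0,0,0.2],[0,0,0.2]], "delta_rot": [[0,0,0],[0,0,0],[0,0,0],[0,0,0]]}}

```text
t: 4.3
position: [0.6295, -0.3071, 0.0529]
eef_rot: [[-0.0, 1.0, 0.001], [1.0, 0.0, -0.0], [-0.0, 0.001, -1.0]]
contact_force: [-4.5, 3.1, 12.0]
gripper_width: 0.677
finger_force: 20.0
```

>>> {"method": "jog_arm", "body": {"offset": [[0,0,0],[0,0,0],[0,0,0],[0,0,0],[0,0,0],[0,0,-1],[0,0,-4],[0,0,-8],[0,0,-11.5],[0,0,-12.5],[0,0,-12.5]], "delta_rot": [[0,0,0],[0,0,0],[0,0,0],[0,0,0],[0,0,0],[0,0,0],[0,0,0],[0,0,0],[0,0,0],[0,0,0],[0,0,0]], "fingers": 0}}

```text
t: 5.22
position: [0.6312, -0.3081, 0.1806]
eef_rot: [[0.0, 1.0, 0.007], [1.0, -0.0, -0.004], [-0.004, 0.007, -1.0]]
contact_force: [0.3, -0.4, -0.9]
gripper_width: 0.996
finger_force: 0.0
```

Run:
```python
from h import *
d=grab('wrist'); print('wide',lid(d,[.630,-.307,.103],55)); print(status.state()['position'])
```

```text
wide (array([ 0.629 , -0.3077,  0.103 ]), array([ 240,  182,   79,   80, 4987], dtype=int32), (280, 221))
[ 0.62978723 -0.3073998   0.17769918]
```

>>> {"method": "jog_arm", "body": {"offset": [[1.5,-0.6,0],[4.5,-1.8,0],[7.5,-3.1,0],[10.5,-4.3,0],[13.5,-5.5,0],[16.5,-6.7,0],[19.5,-8,0],[22.5,-9.2,0],[25.5,-10.4,0],[28,-11.4,0],[29.7,-12.3,0],[29.7,-12.3,0]], "delta_rot": [[0,0,0],[0,0,0],[0,0,0],[0,0,0],[0,0,0],[0,0,0],[0,0,0],[0,0,0],[0,0,0],[0,0,0],[0,0,0],[0,0,0]]}}

```text
t: 6.27
position: [0.5025, -0.0074, 0.1736]
eef_rot: [[-0.003, 1.0, -0.006], [1.0, 0.003, 0.001], [0.001, -0.006, -1.0]]
contact_force: [-0.5, -0.6, -0.2]
gripper_width: 0.999
finger_force: 0.0
```

Run:
```python
from h import *
d=grab('wrist'); save('w2.png',d['frame'],1.4); print('sq',lid(d,[.507,-.0055,.117],50)); print(status.state()['position'])
```

```text
sq (array([ 0.5031, -0.0056,  0.117 ]), array([ 253,  198,   64,   67, 3428], dtype=int32), (291, 231))
[ 0.50393283 -0.00876425  0.17400107]
```

View pics/w2.png

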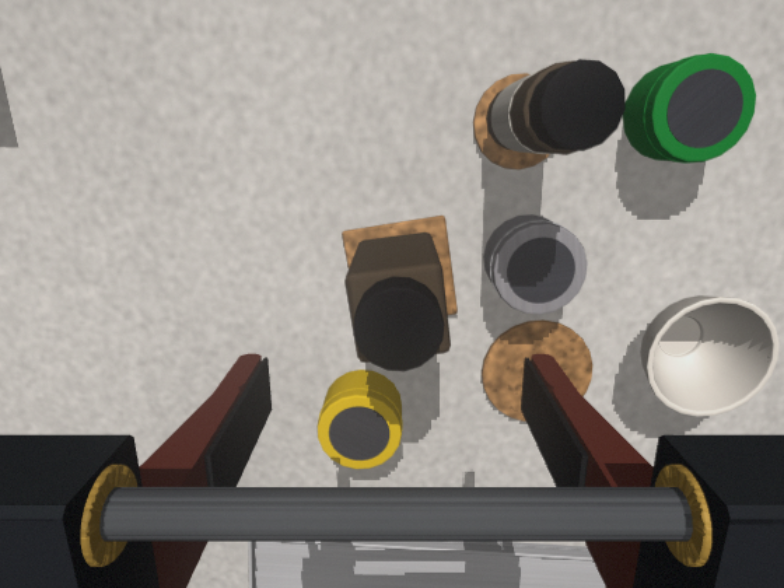

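The square jar's lid at (399,322) is centred between the fingers. Its top edge, like the coaster's, is turned about +0.14 rad, so I'll turn the tool by that and go down.

>>> {"method": "jog_arm", "body": {"offset": [[0.1,0,0.5],[0.2,0,2],[0.2,0,5],[0.2,0,8],[0.2,0,11],[0.2,0,11.9],[0.2,0,11.9],[0.2,0,11.9]], "delta_rot": [[0,0,-0.07],[0,0,-0.14],[0,0,-0.14],[0,0,-0.14],[0,0,-0.14],[0,0,-0.14],[0,0,-0.14],[0,0,-0.14]]}}

```text
t: 6.98
position: [0.506, -0.0086, 0.0564]
eef_rot: [[-0.139, 0.99, -0.001], [0.99, 0.139, 0.0], [0.0, -0.001, -1.0]]
contact_force: [0.1, 0.0, 0.3]
gripper_width: 0.996
finger_force: 0.0
```

>>> {"method": "jog_arm", "body": {"offset": [[0,0,0],[0,0,0],[0,0,0],[0,0,0],[0,0,0],[0,0,0],[0,0,0],[0,0,0]], "delta_rot": [[0,0,0],[0,0,0],[0,0,0],[0,0,0],[0,0,0],[0,0,0],[0,0,0],[0,0,0]], "fingers": 1}}

```text
t: 7.65
position: [0.5056, -0.0079, 0.0569]
eef_rot: [[-0.14, 0.99, -0.001], [0.99, 0.14, -0.0], [0.0, -0.001, -1.0]]
contact_force: [-2.5, -0.7, 5.3]
gripper_width: 0.548
finger_force: 20.0
```

>>> {"method": "jog_arm", "body": {"offset": [[0,0,-0.5],[0,0,-2],[0,0,-4],[0,0,-6],[0,0,-7],[0,0,-7],[0,0,-7]], "delta_rot": [[0,0,0],[0,0,0],[0,0,0.04],[0,0,0.09],[0,0,0.14],[0,0,0.14],[0,0,0.14]]}}

```text
t: 8.23
position: [0.5062, -0.008, 0.1269]
eef_rot: [[-0.001, 1.0, 0.001], [1.0, 0.001, -0.0], [-0.0, 0.001, -1.0]]
contact_force: [-0.5, 0.3, -3.1]
gripper_width: 0.544
finger_force: 20.0
```

>>> {"method": "jog_arm", "body": {"offset": [[-1.5,-0.3,0],[-4.5,-1.0,0],[-7.5,-1.7,0],[-10.5,-2.4,0],[-13.5,-3.1,0],[-16.5,-3.8,0],[-19.5,-4.5,0],[-22.5,-5.1,0],[-25.5,-5.8,0],[-27.7,-6.3,0],[-28.9,-6.6,0],[-28.9,-6.6,0]], "delta_rot": [[0,0,0],[0,0,0],[0,0,0],[0,0,0],[0,0,0],[0,0,0],[0,0,0],[0,0,0],[0,0,0],[0,0,0],[0,0,0],[0,0,0]]}}

```text
t: 9.23
position: [0.4391, -0.2986, 0.1256]
eef_rot: [[0.002, 1.0, -0.001], [1.0, -0.002, 0.0], [0.0, -0.001, -1.0]]
contact_force: [0.2, -0.3, -2.9]
gripper_width: 0.545
finger_force: 20.0
```

>>> {"method": "jog_arm", "body": {"offset": [[0,0,1],[0,0,3],[0,0,5],[0,0,6.3],[0,0,6.7],[0,0,7.0],[0,0,7.1],[0,0,7.1],[0,0,7.1]], "delta_rot": [[0,0,0],[0,0,0],[0,0,0],[0,0,0],[0,0,0],[0,0,0],[0,0,0],[0,0,0],[0,0,0]]}}

```text
t: 9.98
position: [0.4406, -0.2971, 0.0563]
eef_rot: [[-0.0, 1.0, 0.001], [1.0, 0.0, -0.001], [-0.001, 0.001, -1.0]]
contact_force: [0.9, -0.5, -1.2]
gripper_width: 0.542
finger_force: 20.0
```

>>> {"method": "jog_arm", "body": {"offset": [[0,0,0.1],[0,0,0.1],[0,0,0.15],[0,0,0.15]], "delta_rot": [[0,0,0],[0,0,0],[0,0,0],[0,0,0]]}}

```text
t: 10.32
position: [0.4402, -0.2972, 0.0549]
eef_rot: [[0.0, 1.0, 0.001], [1.0, -0.0, -0.0], [-0.0, 0.001, -1.0]]
contact_force: [-1.1, 1.7, 5.6]
gripper_width: 0.545
finger_force: 20.0
```

>>> {"method": "jog_arm", "body": {"offset": [[0,0,0],[0,0,0],[0,0,0],[0,0,0],[0,0,0],[0,0,-1],[0,0,-4],[0,0,-8],[0,0,-11.5],[0,0,-12.5],[0,0,-12.5]], "delta_rot": [[0,0,0],[0,0,0],[0,0,0],[0,0,0],[0,0,0],[0,0,0],[0,0,0],[0,0,0],[0,0,0],[0,0,0],[0,0,0]], "fingers": 0}}

```text
t: 11.23
position: [0.4418, -0.2982, 0.1829]
eef_rot: [[-0.0, 1.0, 0.006], [1.0, 0.0, -0.004], [-0.004, 0.006, -1.0]]
contact_force: [0.3, -0.2, -0.3]
gripper_width: 1.0
finger_force: 0.0
```

Run:
```python
from h import *
d=grab('wrist'); print('sq',lid(d,[.44,-.297,.115],50)); print(status.state()['position'])
```

```text
sq (array([ 0.4401, -0.2943,  0.115 ]), array([ 249,  189,   63,   65, 3235], dtype=int32), (280, 226))
[ 0.44061116 -0.2973992   0.18064367]
```

>>> {"method": "jog_arm", "body": {"offset": [[2,0.7,0],[5.5,1.9,0],[9,3.2,0],[12.5,4.4,0],[16,5.7,0],[19.5,6.9,0],[23,8.2,0],[26.5,9.4,0],[30,10.6,0],[33.5,11.9,0],[36.5,13,0],[38.4,13.6,0]], "delta_rot": [[0,0,0],[0,0,0],[0,0,0],[0,0,0],[0,0,0],[0,0,0],[0,0,0],[0,0,0],[0,0,0],[0,0,0],[0,0,0],[0,0,0]]}}

```text
t: 12.28
position: [0.5755, 0.0899, 0.1768]
eef_rot: [[-0.002, 1.0, -0.003], [1.0, 0.002, -0.0], [-0.0, -0.003, -1.0]]
contact_force: [-0.4, -0.1, 0.4]
gripper_width: 1.003
finger_force: 0.0
```

>>> {"method": "jog_arm", "body": {"offset": [[0,0,0],[0,0,0],[0,0,0]], "delta_rot": [[0,0,0],[0,0,0],[0,0,0]]}}

```text
t: 12.53
position: [0.5746, 0.0863, 0.1775]
eef_rot: [[-0.0, 1.0, -0.003], [1.0, 0.0, -0.001], [-0.001, -0.003, -1.0]]
contact_force: [0.4, -1.2, -0.4]
gripper_width: 1.0
finger_force: 0.0
```

Run:
```python
from h import *
d=grab('wrist'); print('slim',lid(d,[.576,.086,.123],50)); print(status.state()['position'])
```

```text
slim (array([0.5742, 0.0901, 0.123 ]), array([ 257,  201,   52,   57, 2379], dtype=int32), (285, 235))
[0.57481951 0.08593661 0.17792414]
```

>>> {"method": "jog_arm", "body": {"offset": [[0.2,0,1],[0.2,0,4],[0.2,0,7],[0.2,0,10],[0.2,0,11.7],[0.2,0,12.1],[0.2,0,12.1],[0.2,0,12.1]], "delta_rot": [[0,0,0],[0,0,0],[0,0,0],[0,0,0],[0,0,0],[0,0,0],[0,0,0],[0,0,0]]}}

```text
t: 13.25
position: [0.5763, 0.0885, 0.0586]
eef_rot: [[0.001, 1.0, 0.0], [1.0, -0.001, 0.0], [0.0, 0.0, -1.0]]
contact_force: [0.8, -0.1, 0.0]
gripper_width: 1.002
finger_force: 0.0
```

>>> {"method": "jog_arm", "body": {"offset": [[0,0,0],[0,0,0],[0,0,0],[0,0,0],[0,0,0],[0,0,0],[0,0,0],[0,0,0],[0,0,0]], "delta_rot": [[0,0,0],[0,0,0],[0,0,0],[0,0,0],[0,0,0],[0,0,0],[0,0,0],[0,0,0],[0,0,0]], "fingers": 1}}

```text
t: 14.0
position: [0.5759, 0.0891, 0.0582]
eef_rot: [[-0.0, 1.0, -0.0], [1.0, 0.0, 0.0], [0.0, -0.0, -1.0]]
contact_force: [-0.9, 0.3, 1.7]
gripper_width: 0.429
finger_force: 20.0
```

>>> {"method": "jog_arm", "body": {"offset": [[0,0,-0.5],[0,0,-2],[0,0,-4],[0,0,-6],[0,0,-7],[0,0,-7],[0,0,-7]], "delta_rot": [[0,0,0],[0,0,0],[0,0,0],[0,0,0],[0,0,0],[0,0,0],[0,0,0]]}}

```text
t: 14.58
position: [0.5761, 0.0891, 0.1284]
eef_rot: [[0.0, 1.0, 0.001], [1.0, -0.0, 0.0], [0.0, 0.001, -1.0]]
contact_force: [-0.8, 0.2, -2.1]
gripper_width: 0.426
finger_force: 20.0
```

>>> {"method": "jog_arm", "body": {"offset": [[-1.5,-0.3,0],[-5,-0.8,0],[-8.5,-1.2,0],[-12,-1.6,0],[-15.5,-2,0],[-19,-2.5,0],[-22.5,-3,0],[-26,-3.4,0],[-29.5,-3.8,0],[-33,-4.2,0],[-36.5,-4.3,0],[-39.1,-4.3,0]], "delta_rot": [[0,0,0],[0,0,0],[0,0,0],[0,0,0],[0,0,0],[0,0,0],[0,0,0],[0,0,0],[0,0,0],[0,0,0],[0,0,0],[0,0,0]]}}

```text
t: 15.58
position: [0.5316, -0.3043, 0.1265]
eef_rot: [[0.001, 1.0, -0.002], [1.0, -0.001, 0.001], [0.001, -0.002, -1.0]]
contact_force: [1.0, 0.1, -1.0]
gripper_width: 0.428
finger_force: 20.0
```

>>> {"method": "jog_arm", "body": {"offset": [[0,0,0],[0,0,0.5],[0,0,2],[0,0,4],[0,0,6],[0,0,6.7],[0,0,7.0],[0,0,7.1],[0,0,7.2],[0,0,7.2],[0,0,7.2]], "delta_rot": [[0,0,0],[0,0,0],[0,0,0],[0,0,0],[0,0,0],[0,0,0],[0,0,0],[0,0,0],[0,0,0],[0,0,0],[0,0,0]]}}

```text
t: 16.5
position: [0.5334, -0.3019, 0.0566]
eef_rot: [[-0.0, 1.0, 0.001], [1.0, 0.0, -0.0], [-0.0, 0.001, -1.0]]
contact_force: [0.3, 0.5, -1.0]
gripper_width: 0.424
finger_force: 20.0
```

>>> {"method": "jog_arm", "body": {"offset": [[0,0,0.1],[0,0,0.1],[0,0,0.15],[0,0,0.15]], "delta_rot": [[0,0,0],[0,0,0],[0,0,0],[0,0,0]]}}

```text
t: 16.83
position: [0.5335, -0.3022, 0.0561]
eef_rot: [[0.0, 1.0, 0.001], [1.0, -0.0, -0.001], [-0.001, 0.001, -1.0]]
contact_force: [-1.6, 1.5, 8.2]
gripper_width: 0.433
finger_force: 20.0
```

>>> {"method": "jog_arm", "body": {"offset": [[0,0,0],[0,0,0],[0,0,0],[0,0,0],[0,0,0],[0,0,-1],[0,0,-4],[0,0,-8],[0,0,-11.5],[0,0,-12.5],[0,0,-12.5]], "delta_rot": [[0,0,0],[0,0,0],[0,0,0],[0,0,0],[0,0,0],[0,0,0],[0,0,0],[0,0,0],[0,0,0],[0,0,0],[0,0,0]], "fingers": 0.3}}

```text
t: 17.75
position: [0.535, -0.3031, 0.1839]
eef_rot: [[0.0, 1.0, 0.006], [1.0, 0.0, -0.004], [-0.004, 0.006, -1.0]]
contact_force: [-0.6, 0.2, 0.3]
gripper_width: 0.696
finger_force: 0.0
```

Run:
```python
from h import *
d=grab('wrist'); print('slim',lid(d,[.533,-.302,.121],45)); save('w3.png',d['frame'],1.2); print(status.state()['position'])
```

```text
slim (array([ 0.5329, -0.3006,  0.121 ]), array([ 255,  200,   49,   53, 2120], dtype=int32), (279, 228))
[ 0.53359434 -0.30236509  0.18126438]
```

View pics/w3.png

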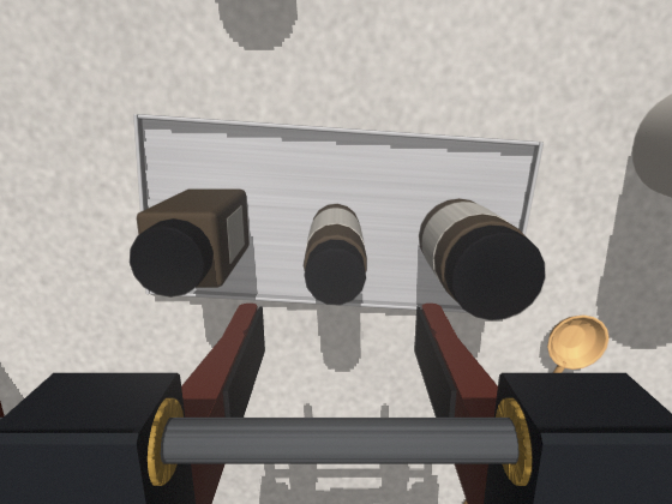

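All three jars are standing on the tray: square at (170,258), slim at (335,270) and wide at (495,270). Next I'll go above the tin and measure it and the bare coasters from there.

>>> {"method": "jog_arm", "body": {"offset": [[1.5,0.3,0],[4.5,0.8,0],[7.5,1.3,0],[10.5,1.9,0],[13.5,2.4,0],[16.5,2.9,0],[19.5,3.5,0],[22.5,4,0],[25.5,4.5,0],[28.5,5,0],[30.3,5.4,0],[30.3,5.4,0]], "delta_rot": [[0,0,0],[0,0,0],[0,0,0],[0,0,0],[0,0,0],[0,0,0],[0,0,0],[0,0,0],[0,0,0],[0,0,0],[0,0,0],[0,0,0]], "fingers": 0.1}}

```text
t: 18.8
position: [0.5857, 0.0052, 0.1772]
eef_rot: [[-0.004, 1.0, -0.004], [1.0, 0.004, 0.001], [0.001, -0.004, -1.0]]
contact_force: [0.2, -0.2, -0.1]
gripper_width: 0.9
finger_force: 0.0
```

>>> {"method": "jog_arm", "body": {"offset": [[0,0,0],[0,0,0],[0,0,0]], "delta_rot": [[0,0,0],[0,0,0],[0,0,0]]}}

```text
t: 19.05
position: [0.5861, 0.0003, 0.1787]
eef_rot: [[0.001, 1.0, -0.002], [1.0, -0.001, -0.0], [-0.0, -0.002, -1.0]]
contact_force: [0.0, 0.3, 0.0]
gripper_width: 0.906
finger_force: 0.0
```

```bash
cat >> h.py <<'E'
def cork(d):
    h=cv2.cvtColor(d['frame'],cv2.COLOR_RGB2HSV); m=cv2.inRange(h,(5,70,50),(22,255,255)); m[:,:]=cv2.morphologyEx(m,cv2.MORPH_CLOSE,np.ones((7,7),np.uint8))
    for c in cv2.findContours(m,0,1)[0]:
        if cv2.contourArea(c)<900: continue
        P=np.array([ray(d,u,v,.004)[:2] for u,v in c[:,0]],np.float32)*1000
        print('px',np.round(c[:,0].mean(0)),'circ',np.round(cv2.minEnclosingCircle(P),1) if 0 else [np.round(x,1) for x in cv2.minEnclosingCircle(P)],'rect',[np.round(x,1) for x in cv2.minAreaRect(P)])
E
python3 - <<'E'
from h import *
d=grab('wrist'); save('w4.png',d['frame'],1.2); cork(d)
print('tin px',proj(d,[.588,.001,.04]),'scene/side:'); s=grab('side'); cork(s); s=grab('scene'); cork(s)
print(status.state()['position'])
E
```

```text
px [436. 330.] circ [array([ 742.8, -156.6]), np.float64(115.1)] rect [array([ 750.5, -150.7]), array([ 47.9, 230.2]), np.float64(37.3)]
px [129. 330.] circ [array([ 428.5, -157.5]), np.float64(115.7)] rect [array([ 419.8, -151. ]), array([231.5,  47.6]), np.float64(53.0)]
px [298. 269.] circ [array([600.6, -82.4]), np.float64(39.1)] rect [array([600.7, -82.7]), array([77.3, 75.8]), np.float64(90.0)]
px [197. 200.] circ [array([504.7, -10.5]), np.float64(46.6)] rect [array([504.8, -10.7]), array([67.6, 67.6]), np.float64(9.2)]
px [271.  95.] circ [array([575.9,  84. ]), np.float64(27.7)] rect [array([575.6,  84.3]), array([54.1, 54.9]), np.float64(0.9)]
tin px (np.float64(285.2369505874232), np.float64(198.91801908846887)) scene/side:
px [505. 318.] circ [array([ 705.6, -496.9]), np.float64(133.0)] rect [array([ 706.4, -497.3]), array([266. ,  51.9]), np.float64(67.2)]
px [256. 253.] circ [array([496.7, -55.2]), np.float64(87.9)] rect [array([497.8, -56. ]), array([171.4,  79.5]), np.float64(82.5)]
px [158. 184.] circ [array([483.1, 291.1]), np.float64(66.6)] rect [array([482.9, 290.9]), array([132. , 118.3]), np.float64(60.2)]
px [445.  95.] circ [array([1985.5,   97.3]), np.float64(1151.3)] rect [array([1839.5,  489.7]), array([2265.6, 1250.6]), np.float64(20.4)]
px [99. 72.] circ [array([ 738.7, 1394.8]), np.float64(993.0)] rect [array([1034.6, 1292.6]), array([1926.7, 1112. ]), np.float64(71.0)]
px [261. 245.] circ [array([603.2, -85.6]), np.float64(38.2)] rect [array([603.9, -85.6]), array([74. , 74.9]), np.float64(54.2)]
px [362. 126.] circ [array([482.3, 287.4]), np.float64(62.8)] rect [array([482.5, 291.7]), array([111.4, 123. ]), np.float64(80.4)]
px [400.  18.] circ [array([202.8, 687.9]), np.float64(188.3)] rect [array([203.7, 695.5]), array([285.5, 268. ]), np.float64(11.2)]
[5.86725930e-01 1.08702485e-04 1.79454526e-01]
```

View pics/w4.png

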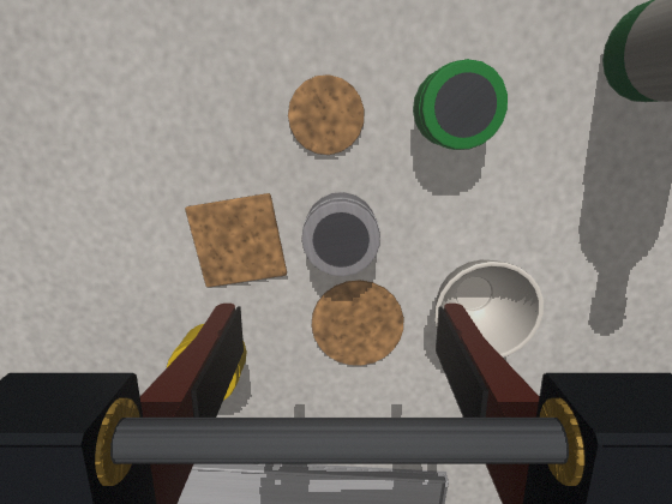

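The bare coasters are at wide (357,322), slim (326,115) and square (236,240). The tin at (341,240) is centred between the fingers, so I'll go down and grip it.

>>> {"method": "jog_arm", "body": {"offset": [[0,0.1,1],[0,0.1,4],[0,0.1,7],[0,0.1,10],[0,0.1,13],[0,0.1,15.5],[0,0.1,16.5],[0,0.1,16.9],[0,0.1,16.9],[0,0.1,16.9]], "delta_rot": [[0,0,0],[0,0,0],[0,0,0],[0,0,0],[0,0,0],[0,0,0],[0,0,0],[0,0,0],[0,0,0],[0,0,0]], "fingers": 0.2}}

```text
t: 20.03
position: [0.5889, 0.0009, 0.0116]
eef_rot: [[0.0, 1.0, 0.002], [1.0, -0.0, -0.0], [-0.0, 0.002, -1.0]]
contact_force: [0.2, -1.0, 0.3]
gripper_width: 0.802
finger_force: 0.0
```

>>> {"method": "jog_arm", "body": {"offset": [[0,0,0],[0,0,0],[0,0,0],[0,0,0],[0,0,0],[0,0,0],[0,0,0]], "delta_rot": [[0,0,0],[0,0,0],[0,0,0],[0,0,0],[0,0,0],[0,0,0],[0,0,0]], "fingers": 1}}

```text
t: 20.62
position: [0.5886, 0.001, 0.0119]
eef_rot: [[0.0, 1.0, 0.001], [1.0, -0.0, -0.0], [-0.0, 0.001, -1.0]]
contact_force: [-2.1, -0.8, 7.1]
gripper_width: 0.63
finger_force: 20.0
```

>>> {"method": "jog_arm", "body": {"offset": [[0,0,-0.5],[0,0,-2],[0,0,-5],[0,0,-8],[0,0,-11],[0,0,-12],[0,0,-12]], "delta_rot": [[0,0,0],[0,0,0],[0,0,0],[0,0,0],[0,0,0],[0,0,0],[0,0,0]]}}

```text
t: 21.2
position: [0.5899, 0.001, 0.1336]
eef_rot: [[-0.0, 1.0, 0.006], [1.0, 0.0, -0.0], [-0.0, 0.006, -1.0]]
contact_force: [0.7, -0.4, -2.2]
gripper_width: 0.625
finger_force: 20.0
```

>>> {"method": "jog_arm", "body": {"offset": [[1.5,-0.6,0],[4.5,-1.7,0],[7.5,-2.9,0],[10.5,-4,0],[13.5,-5.1,0],[16.5,-6.3,0],[19.5,-7.4,0],[22.5,-8.5,0],[25.5,-9.7,0],[27.7,-10.5,0],[28.7,-10.9,0],[28.7,-10.9,0]], "delta_rot": [[0,0,0],[0,0,0],[0,0,0],[0,0,0],[0,0,0],[0,0,0],[0,0,0],[0,0,0],[0,0,0],[0,0,0],[0,0,0],[0,0,0]]}}

```text
t: 22.2
position: [0.4773, 0.2893, 0.129]
eef_rot: [[-0.003, 1.0, -0.002], [1.0, 0.003, -0.001], [-0.001, -0.002, -1.0]]
contact_force: [0.6, -0.3, -1.5]
gripper_width: 0.629
finger_force: 20.0
```

>>> {"method": "jog_arm", "body": {"offset": [[0,0,0],[0,0,0],[0,0,0]], "delta_rot": [[0,0,0],[0,0,0],[0,0,0]]}}

```text
t: 22.45
position: [0.4793, 0.2867, 0.1302]
eef_rot: [[0.001, 1.0, -0.001], [1.0, -0.001, -0.001], [-0.001, -0.001, -1.0]]
contact_force: [-0.3, -0.4, -2.3]
gripper_width: 0.632
finger_force: 20.0
```

Run:
```python
from h import *
d=grab('wrist'); save('w5.png',d['frame'],1.2); print(proj(d,[.48,.288,.012]))
h=cv2.cvtColor(d['frame'],cv2.COLOR_RGB2HSV); m=cv2.inRange(h,(5,70,50),(25,255,255))
c=max(cv2.findContours(m,0,1)[0],key=cv2.contourArea)
u=c[:,0]; print(u.min(0),u.max(0),cv2.contourArea(c))
print(status.state()['position'])
```

```text
(np.float64(283.76031679580376), np.float64(204.78932743360917))
[210 127] [359 252] 12549.0
[0.47939477 0.28678392 0.13042146]
```

View pics/w5.png

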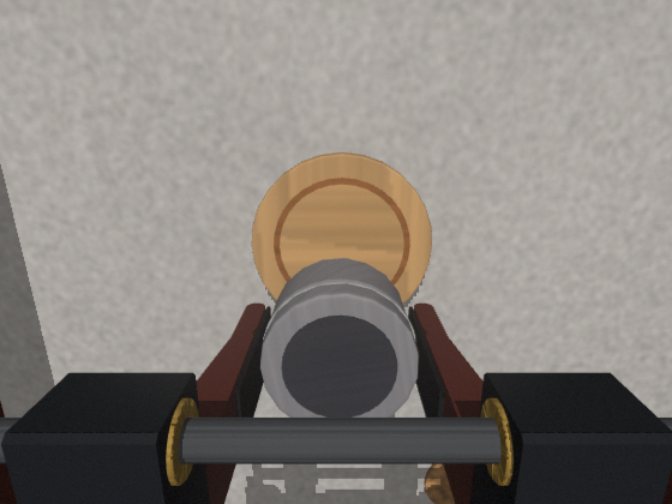

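The trivet's rim spans columns 252 to 431 with its top at row 153, and the held tin is in front of it.

Run:
```python
from h import *
d=load('wrist'); h=cv2.cvtColor(d['frame'],cv2.COLOR_RGB2HSV); m=cv2.inRange(h,(5,70,50),(25,255,255))
c=max(cv2.findContours(m,0,1)[0],key=cv2.contourArea)[:,0]
c=c[c[:,1]<205]; P=np.array([ray(d,u,v,.012)[:2] for u,v in c])
from scipy.optimize import least_squares
r=least_squares(lambda p:np.hypot(P[:,0]-p[0],P[:,1]-p[1])-.06,[.48,.288],loss='soft_l1',f_scale=.001); print(r.x.round(4),np.abs(r.fun).mean())
```

```text
[0.4805 0.2873] 0.0005278950704936619
```

>>> {"method": "jog_arm", "body": {"offset": [[0,0.1,1],[0,0.1,3.5],[0,0.1,6],[0,0.1,8.5],[0,0.1,9.7],[0,0.1,10.2],[0,0.1,10.4],[0,0.1,10.5],[0,0.1,10.6],[0,0.1,10.6]], "delta_rot": [[0,0,0],[0,0,0],[0,0,0],[0,0,0],[0,0,0],[0,0,0],[0,0,0],[0,0,0],[0,0,0],[0,0,0]]}}

```text
t: 23.33
position: [0.4807, 0.2884, 0.0256]
eef_rot: [[0.0, 1.0, 0.002], [1.0, -0.0, 0.001], [0.001, 0.002, -1.0]]
contact_force: [-0.2, -0.1, -2.6]
gripper_width: 0.626
finger_force: 20.0
```

>>> {"method": "jog_arm", "body": {"offset": [[0,0,0.05],[0,0,0.1],[0,0,0.1]], "delta_rot": [[0,0,0],[0,0,0],[0,0,0]]}}

```text
t: 23.58
position: [0.4802, 0.2882, 0.0241]
eef_rot: [[-0.0, 1.0, 0.001], [1.0, 0.0, 0.0], [0.0, 0.001, -1.0]]
contact_force: [-0.4, 0.4, -2.2]
gripper_width: 0.628
finger_force: 20.0
```

>>> {"method": "jog_arm", "body": {"offset": [[0,0,0.1],[0,0,0.15],[0,0,0.15],[0,0,0.15]], "delta_rot": [[0,0,0],[0,0,0],[0,0,0],[0,0,0]]}}

```text
t: 23.92
position: [0.4802, 0.2882, 0.0239]
eef_rot: [[-0.0, 1.0, 0.001], [1.0, 0.0, 0.0], [0.0, 0.001, -1.0]]
contact_force: [-4.7, -2.9, 16.1]
gripper_width: 0.631
finger_force: 20.0
```

>>> {"method": "jog_arm", "body": {"offset": [[0,0,0],[0,0,0],[0,0,0],[0,0,0],[0,0,-1],[0,0,-4],[0,0,-8],[0,0,-12],[0,0,-15],[0,0,-16],[0,0,-16],[0,0,-16]], "delta_rot": [[0,0,0],[0,0,0],[0,0,0],[0,0,0],[0,0,0],[0,0,0],[0,0,0],[0,0,0],[0,0,0],[0,0,0],[0,0,0],[0,0,0]], "fingers": 0.15}}

```text
t: 24.92
position: [0.4797, 0.2879, 0.1821]
eef_rot: [[-0.0, 1.0, 0.0], [1.0, 0.0, 0.0], [0.0, 0.0, -1.0]]
contact_force: [0.5, -0.3, -0.5]
gripper_width: 0.845
finger_force: 0.0
```

Run:
```python
from h import *
d=grab('wrist'); save('w6.png',d['frame'],1.2)
from scipy.optimize import least_squares
h=cv2.cvtColor(d['frame'],cv2.COLOR_RGB2HSV)
c=max(cv2.findContours(cv2.inRange(h,(5,70,50),(25,255,255)),0,1)[0],key=cv2.contourArea)[:,0]
P=np.array([ray(d,u,v,.012)[:2] for u,v in c])
r=least_squares(lambda p:np.hypot(P[:,0]-p[0],P[:,1]-p[1])-.06,[.48,.288],loss='soft_l1',f_scale=.001); print(r.x.round(4))
print('tin', lid(d,[.4805,.2875,.052],40,90)); print(status.state()['position'])
```

```text
[0.4804 0.2884]
tin (array([0.4798, 0.2879, 0.052 ]), array([ 259,  180,   48,   46, 1764], dtype=int32), (284, 203))
[0.47906976 0.28750344 0.18091814]
```

View pics/w6.png

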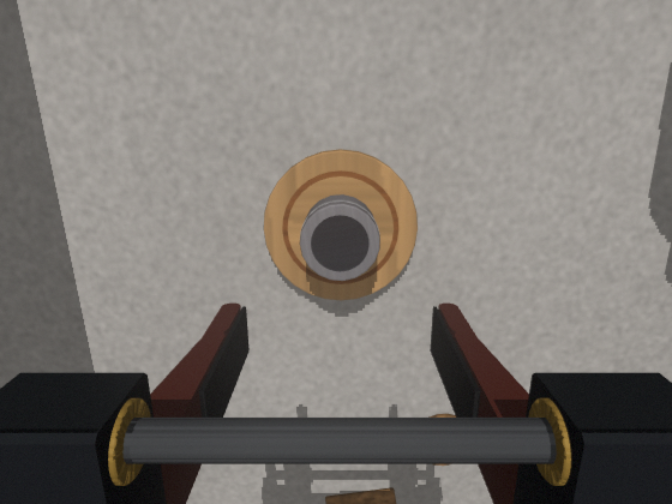

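The tin sits in the middle of the trivet at (340,240), within about 1 mm. Now the slim jar goes back.

>>> {"method": "jog_arm", "body": {"offset": [[-1.5,0.1,0],[-5,0.4,0],[-8.5,0.7,0],[-12,1,0],[-15.5,1.3,0],[-19,1.6,0],[-22.5,2,0],[-26,2.3,0],[-29.5,2.6,0],[-33,2.9,0],[-36.5,3.3,0],[-40,3.6,0]], "delta_rot": [[0,0,0],[0,0,0],[0,0,0],[0,0,0],[0,0,0],[0,0,0],[0,0,0],[0,0,0],[0,0,0],[0,0,0],[0,0,0],[0,0,0]], "fingers": 0.3}}

```text
t: 25.97
position: [0.5142, -0.1142, 0.1802]
eef_rot: [[0.0, 1.0, -0.004], [1.0, -0.0, 0.001], [0.001, -0.004, -1.0]]
contact_force: [0.9, 0.3, 0.8]
gripper_width: 0.7
finger_force: 0.0
```

>>> {"method": "jog_arm", "body": {"offset": [[-3.5,0.3,0],[-7,0.6,0],[-10.5,0.9,0],[-14,1.3,0],[-17,1.6,0],[-19,1.8,0],[-19,1.8,0],[-19,1.8,0],[-19,1.8,0]], "delta_rot": [[0,0,0],[0,0,0],[0,0,0],[0,0,0],[0,0,0],[0,0,0],[0,0,0],[0,0,0],[0,0,0]]}}

```text
t: 26.72
position: [0.5325, -0.3012, 0.1805]
eef_rot: [[0.0, 1.0, -0.003], [1.0, -0.0, 0.002], [0.002, -0.003, -1.0]]
contact_force: [0.5, -0.6, -0.3]
gripper_width: 0.697
finger_force: 0.0
```

Run:
```python
from h import *
d=grab('wrist'); print('slim',lid(d,[.533,-.302,.121],45)); print(status.state()['position'])
```

```text
slim (array([ 0.5331, -0.3008,  0.121 ]), array([ 260,  205,   50,   54, 2181], dtype=int32), (284, 234))
[ 0.53290144 -0.30079812  0.18093819]
```

>>> {"method": "jog_arm", "body": {"offset": [[0,0,1],[0,0,4],[0,0,7],[0,0,10],[0,0,12],[0,0,12.5],[0,0,12.5],[0,0,12.5]], "delta_rot": [[0,0,0],[0,0,0],[0,0,0],[0,0,0],[0,0,0],[0,0,0],[0,0,0],[0,0,0]]}}

```text
t: 27.43
position: [0.5344, -0.3016, 0.0576]
eef_rot: [[-0.001, 1.0, 0.0], [1.0, 0.001, -0.0], [-0.0, 0.0, -1.0]]
contact_force: [0.0, 0.5, 0.2]
gripper_width: 0.704
finger_force: 0.0
```

>>> {"method": "jog_arm", "body": {"offset": [[0,0,0],[0,0,0],[0,0,0],[0,0,0],[0,0,0],[0,0,0],[0,0,0]], "delta_rot": [[0,0,0],[0,0,0],[0,0,0],[0,0,0],[0,0,0],[0,0,0],[0,0,0]], "fingers": 1}}

```text
t: 28.02
position: [0.5345, -0.3023, 0.0582]
eef_rot: [[0.0, 1.0, 0.001], [1.0, -0.0, -0.001], [-0.001, 0.001, -1.0]]
contact_force: [-1.3, 1.1, 5.9]
gripper_width: 0.43
finger_force: 20.0
```

>>> {"method": "jog_arm", "body": {"offset": [[0,0,-0.5],[0,0,-2],[0,0,-4],[0,0,-6],[0,0,-7],[0,0,-7],[0,0,-7]], "delta_rot": [[0,0,0],[0,0,0],[0,0,0],[0,0,0],[0,0,0],[0,0,0],[0,0,0]]}}

```text
t: 28.6
position: [0.534, -0.302, 0.1273]
eef_rot: [[0.0, 1.0, 0.001], [1.0, -0.0, -0.0], [-0.0, 0.001, -1.0]]
contact_force: [0.2, -0.9, -0.9]
gripper_width: 0.43
finger_force: 20.0
```

>>> {"method": "jog_arm", "body": {"offset": [[1.5,0,0],[5,0,0],[8.5,0.3,0],[12,0.8,0],[15.5,1.3,0],[19,1.8,0],[22.5,2.3,0],[26,2.8,0],[29.5,3.3,0],[33,3.8,0],[36.5,4.1,0],[38.5,4.2,0]], "delta_rot": [[0,0,0],[0,0,0],[0,0,0],[0,0,0],[0,0,0],[0,0,0],[0,0,0],[0,0,0],[0,0,0],[0,0,0],[0,0,0],[0,0,0]]}}

```text
t: 29.6
position: [0.5748, 0.0868, 0.1257]
eef_rot: [[-0.002, 1.0, -0.002], [1.0, 0.002, 0.0], [0.0, -0.002, -1.0]]
contact_force: [-0.7, -0.1, -1.8]
gripper_width: 0.429
finger_force: 20.0
```

>>> {"method": "jog_arm", "body": {"offset": [[0,0,0],[0,0,0.5],[0,0,2],[0,0,4],[0,0,5.5],[0,0,6.2],[0,0,6.5],[0,0,6.5],[0,0,6.5],[0,0,6.5]], "delta_rot": [[0,0,0],[0,0,0],[0,0,0],[0,0,0],[0,0,0],[0,0,0],[0,0,0],[0,0,0],[0,0,0],[0,0,0]]}}

```text
t: 30.43
position: [0.5766, 0.0828, 0.0629]
eef_rot: [[0.0, 1.0, 0.001], [1.0, -0.0, 0.0], [0.0, 0.001, -1.0]]
contact_force: [-0.0, -0.9, -0.6]
gripper_width: 0.431
finger_force: 20.0
```

Run:
```python
from h import *
d=grab('wrist'); s=grab('side'); c=grab('scene')
a=[x['frame'] for x in (s,c)]
save('p1.png',np.hstack([cv2.resize(a[0][130:270,180:350],None,fx=2.3,fy=2.3)[:320],cv2.resize(a[1][130:270,230:400],None,fx=2.3,fy=2.3)[:320]]),1)
print(status.state()['position'])
```

```text
[0.57648853 0.0830348  0.06286551]
```

View pics/p1.png

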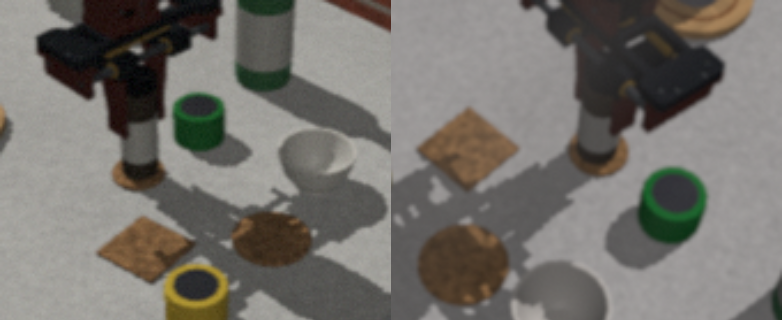

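The slim jar is centred over its coaster: in the left view it is at about column 140 and the coaster at 138. I'll set it down.

>>> {"method": "jog_arm", "body": {"offset": [[0,0,0.15],[0,0,0.25],[0,0,0.3],[0,0,0.3],[0,0,0.3]], "delta_rot": [[0,0,0],[0,0,0],[0,0,0],[0,0,0],[0,0,0]]}}

```text
t: 31.0
position: [0.5762, 0.0831, 0.0601]
eef_rot: [[-0.0, 1.0, 0.0], [1.0, 0.0, 0.0], [0.0, 0.0, -1.0]]
contact_force: [-2.3, -0.8, 8.3]
gripper_width: 0.429
finger_force: 20.0
```

>>> {"method": "jog_arm", "body": {"offset": [[0,0,0],[0,0,0],[0,0,0],[0,0,0],[0,0,0],[0,0,-1],[0,0,-4],[0,0,-8],[0,0,-11.5],[0,0,-12.5],[0,0,-12.5],[0,0,-12.5]], "delta_rot": [[0,0,0],[0,0,0],[0,0,0],[0,0,0],[0,0,0],[0,0,0],[0,0,0],[0,0,0],[0,0,0],[0,0,0],[0,0,0],[0,0,0]], "fingers": 0.3}}

```text
t: 32.0
position: [0.5759, 0.083, 0.1845]
eef_rot: [[-0.0, 1.0, 0.001], [1.0, 0.0, 0.0], [0.0, 0.001, -1.0]]
contact_force: [0.5, 0.0, -0.6]
gripper_width: 0.698
finger_force: 0.0
```

Run:
```python
from h import *
d=grab('wrist'); print('slim',lid(d,[.576,.083,.123],45)); print(status.state()['position'])
```

```text
slim (array([0.5756, 0.0847, 0.123 ]), array([ 258,  202,   50,   54, 2199], dtype=int32), (283, 231))
[0.5750855  0.08290036 0.18324179]
```

>>> {"method": "jog_arm", "body": {"offset": [[-1.5,-0.5,0],[-5,-1.8,0],[-8.5,-3,0],[-12,-4.3,0],[-15.5,-5.5,0],[-19,-6.8,0],[-22.5,-8,0],[-26,-9.3,0],[-29.5,-10.5,0],[-33,-11.8,0],[-36,-12.9,0],[-37.8,-13.5,0]], "delta_rot": [[0,0,0],[0,0,0],[0,0,0],[0,0,0],[0,0,0],[0,0,0],[0,0,0],[0,0,0],[0,0,0],[0,0,0],[0,0,0],[0,0,0]], "fingers": 0.1}}

```text
t: 33.05
position: [0.438, -0.2974, 0.1823]
eef_rot: [[0.002, 1.0, -0.003], [1.0, -0.002, 0.001], [0.001, -0.003, -1.0]]
contact_force: [0.3, 0.4, 0.5]
gripper_width: 0.901
finger_force: 0.0
```

>>> {"method": "jog_arm", "body": {"offset": [[0,0,0],[0,0,0],[0,0,0]], "delta_rot": [[0,0,0],[0,0,0],[0,0,0]]}}

```text
t: 33.3
position: [0.4401, -0.2941, 0.183]
eef_rot: [[0.0, 1.0, -0.002], [1.0, -0.0, 0.002], [0.002, -0.002, -1.0]]
contact_force: [-0.2, -0.8, 0.5]
gripper_width: 0.903
finger_force: 0.0
```

Run:
```python
from h import *
d=grab('wrist'); print('sq',lid(d,[.44,-.295,.115],45)); print(status.state()['position'])
```

```text
sq (array([ 0.4401, -0.2943,  0.115 ]), array([ 252,  196,   64,   64, 3218], dtype=int32), (283, 229))
[ 0.44053162 -0.29381173  0.18323252]
```

>>> {"method": "jog_arm", "body": {"offset": [[0,0,1],[0,0,4],[0,0,7],[0,0,10],[0,0,12.2],[0,0,12.7],[0,0,12.7],[0,0,12.7]], "delta_rot": [[0,0,0],[0,0,0],[0,0,0],[0,0,0],[0,0,0],[0,0,0],[0,0,0],[0,0,0]]}}

```text
t: 34.02
position: [0.4414, -0.2945, 0.0574]
eef_rot: [[-0.001, 1.0, -0.0], [1.0, 0.001, 0.0], [0.0, -0.0, -1.0]]
contact_force: [0.4, -1.6, 0.4]
gripper_width: 0.902
finger_force: 0.0
```

>>> {"method": "jog_arm", "body": {"offset": [[0,0,0],[0,0,0],[0,0,0],[0,0,0],[0,0,0],[0,0,0],[0,0,0]], "delta_rot": [[0,0,0],[0,0,0],[0,0,0],[0,0,0],[0,0,0],[0,0,0],[0,0,0]], "fingers": 1}}

```text
t: 34.6
position: [0.4411, -0.2952, 0.0577]
eef_rot: [[0.0, 1.0, 0.0], [1.0, -0.0, -0.0], [-0.0, 0.0, -1.0]]
contact_force: [-1.7, 0.1, 6.6]
gripper_width: 0.543
finger_force: 20.0
```

>>> {"method": "jog_arm", "body": {"offset": [[0,0,-0.5],[0,0,-2],[0,0,-4],[0,0,-6],[0,0,-7],[0,0,-7],[0,0,-7]], "delta_rot": [[0,0,0],[0,0,0],[0,0,0],[0,0,0],[0,0,0],[0,0,0],[0,0,0]]}}

```text
t: 35.18
position: [0.441, -0.295, 0.1272]
eef_rot: [[0.0, 1.0, 0.001], [1.0, -0.0, -0.0], [-0.0, 0.001, -1.0]]
contact_force: [-0.0, 0.7, -3.4]
gripper_width: 0.551
finger_force: 20.0
```

>>> {"method": "jog_arm", "body": {"offset": [[1.5,0.3,0],[4.5,1,0],[7.5,1.7,0],[10.5,2.4,0],[13.5,3,0],[16.5,3.7,0],[19.5,4.4,0],[22.5,5.1,0],[25.5,5.7,0],[27.5,6.2,0],[28.4,6.4,0],[28.4,6.4,0]], "delta_rot": [[0,0,0],[0,0,0],[0,0,0],[0,0,-0.02],[0,0,-0.04],[0,0,-0.07],[0,0,-0.1],[0,0,-0.13],[0,0,-0.15],[0,0,-0.16],[0,0,-0.16],[0,0,-0.16]]}}

```text
t: 36.18
position: [0.5046, -0.0095, 0.1261]
eef_rot: [[-0.162, 0.987, -0.002], [0.987, 0.162, 0.0], [0.0, -0.002, -1.0]]
contact_force: [-1.2, -0.5, -2.5]
gripper_width: 0.545
finger_force: 20.0
```

>>> {"method": "jog_arm", "body": {"offset": [[0,0,0],[0,0,0.5],[0,0,2],[0,0,4],[0,0,5.5],[0,0,6.2],[0,0,6.5],[0,0,6.5],[0,0,6.5],[0,0,6.5]], "delta_rot": [[0,0,0],[0,0,0],[0,0,0],[0,0,0],[0,0,0],[0,0,0],[0,0,0],[0,0,0],[0,0,0],[0,0,0]]}}

```text
t: 37.02
position: [0.5056, -0.0112, 0.0629]
eef_rot: [[-0.159, 0.987, 0.001], [0.987, 0.159, -0.0], [-0.0, 0.001, -1.0]]
contact_force: [0.1, -0.4, -2.6]
gripper_width: 0.548
finger_force: 20.0
```

>>> {"method": "jog_arm", "body": {"offset": [[0,0,0.15],[0,0,0.25],[0,0,0.3],[0,0,0.3],[0,0,0.3]], "delta_rot": [[0,0,0],[0,0,0],[0,0,0],[0,0,0],[0,0,0]]}}

```text
t: 37.43
position: [0.5052, -0.011, 0.0597]
eef_rot: [[-0.159, 0.987, 0.001], [0.987, 0.159, -0.0], [-0.0, 0.001, -1.0]]
contact_force: [-1.8, 0.1, 4.4]
gripper_width: 0.543
finger_force: 20.0
```

>>> {"method": "jog_arm", "body": {"offset": [[0,0,0],[0,0,0],[0,0,0],[0,0,0],[0,0,0],[0,0,-1],[0,0,-4],[0,0,-8],[0,0,-11.5],[0,0,-12.5],[0,0,-12.5],[0,0,-12.5]], "delta_rot": [[0,0,0],[0,0,0],[0,0,0],[0,0,0],[0,0,0],[0,0,0],[0,0,0],[0,0,0.05],[0,0,0.1],[0,0,0.16],[0,0,0.16],[0,0,0.16]], "fingers": 0.15}}

```text
t: 38.43
position: [0.5052, -0.011, 0.185]
eef_rot: [[-0.002, 1.0, 0.002], [1.0, 0.002, -0.0], [-0.0, 0.002, -1.0]]
contact_force: [0.0, -0.8, -0.3]
gripper_width: 0.851
finger_force: 0.0
```

Run:
```python
from h import *
d=grab('wrist'); print('sq',lid(d,[.505,-.011,.117],45)); print(status.state()['position'],status.state()['eef_rot'][0])
```

```text
sq (array([ 0.5052, -0.01  ,  0.117 ]), array([ 252,  194,   62,   64, 3167], dtype=int32), (282, 228))
[ 0.50436194 -0.0109484   0.18380963] [-1.82766046e-03  9.99998117e-01 -6.51856859e-04]
```

>>> {"method": "jog_arm", "body": {"offset": [[-1.5,0.6,0],[-4.5,1.9,0],[-7.5,3.1,0],[-10.5,4.4,0],[-13.5,5.7,0],[-16.5,6.9,0],[-19.5,8.2,0],[-22.5,9.4,0],[-25.5,10.7,0],[-28,11.8,0],[-29.6,12.4,0],[-29.6,12.4,0]], "delta_rot": [[0,0,0],[0,0,0],[0,0,0],[0,0,0],[0,0,0],[0,0,0],[0,0,0],[0,0,0],[0,0,0],[0,0,0],[0,0,0],[0,0,0]], "fingers": 0}}

```text
t: 39.48
position: [0.6287, -0.3098, 0.1813]
eef_rot: [[0.001, 1.0, -0.002], [1.0, -0.001, 0.001], [0.001, -0.002, -1.0]]
contact_force: [-0.9, 0.9, 0.1]
gripper_width: 1.0
finger_force: 0.0
```

>>> {"method": "jog_arm", "body": {"offset": [[0,0,0],[0,0,0],[0,0,0]], "delta_rot": [[0,0,0],[0,0,0],[0,0,0]]}}

```text
t: 39.73
position: [0.6282, -0.3055, 0.1832]
eef_rot: [[-0.001, 1.0, -0.002], [1.0, 0.001, 0.001], [0.001, -0.002, -1.0]]
contact_force: [0.3, -0.7, 0.8]
gripper_width: 0.996
finger_force: 0.0
```

Run:
```python
from h import *
d=grab('wrist'); print('wide',lid(d,[.629,-.307,.103],50)); print(status.state()['position'])
```

```text
wide (array([ 0.6292, -0.3079,  0.103 ]), array([ 246,  186,   78,   79, 4896], dtype=int32), (284, 224))
[ 0.62844623 -0.30560664  0.18363233]
```

>>> {"method": "jog_arm", "body": {"offset": [[-0.1,0,1],[-0.1,0,4],[-0.1,0,7],[-0.1,0,10],[-0.1,0,12.4],[-0.1,0,13],[-0.1,0,13],[-0.1,0,13]], "delta_rot": [[0,0,0],[0,0,0],[0,0,0],[0,0,0],[0,0,0],[0,0,0],[0,0,0],[0,0,0]]}}

```text
t: 40.45
position: [0.6294, -0.3079, 0.0547]
eef_rot: [[-0.0, 1.0, 0.0], [1.0, 0.0, -0.0], [-0.0, 0.0, -1.0]]
contact_force: [0.0, 0.2, 0.5]
gripper_width: 1.0
finger_force: 0.0
```

>>> {"method": "jog_arm", "body": {"offset": [[0,0,0],[0,0,0],[0,0,0],[0,0,0],[0,0,0],[0,0,0],[0,0,0]], "delta_rot": [[0,0,0],[0,0,0],[0,0,0],[0,0,0],[0,0,0],[0,0,0],[0,0,0]], "fingers": 1}}

```text
t: 41.03
position: [0.6294, -0.3082, 0.0551]
eef_rot: [[0.0, 1.0, 0.001], [1.0, -0.0, -0.0], [-0.0, 0.001, -1.0]]
contact_force: [-0.3, 1.1, 5.8]
gripper_width: 0.677
finger_force: 20.0
```

>>> {"method": "jog_arm", "body": {"offset": [[0,0,-0.5],[0,0,-2],[0,0,-4],[0,0,-6],[0,0,-7],[0,0,-7],[0,0,-7]], "delta_rot": [[0,0,0],[0,0,0],[0,0,0],[0,0,0],[0,0,0],[0,0,0],[0,0,0]]}}

```text
t: 41.62
position: [0.6291, -0.308, 0.1247]
eef_rot: [[-0.0, 1.0, 0.001], [1.0, 0.0, -0.0], [-0.0, 0.001, -1.0]]
contact_force: [0.2, 0.5, -3.2]
gripper_width: 0.679
finger_force: 20.0
```

>>> {"method": "jog_arm", "body": {"offset": [[1,-0.1,0],[3.2,-0.4,0],[6,-0.7,0],[9,-1.1,0],[12,-1.5,0],[15,-1.9,0],[18,-2.3,0],[20.5,-2.6,0],[22,-2.8,0],[22.5,-2.8,0],[22.5,-2.8,0],[22.5,-2.8,0]], "delta_rot": [[0,0,0],[0,0,0],[0,0,0],[0,0,0],[0,0,0],[0,0,0],[0,0,0],[0,0,0],[0,0,0],[0,0,0],[0,0,0],[0,0,0]]}}

```text
t: 42.62
position: [0.6012, -0.0835, 0.1239]
eef_rot: [[-0.0, 1.0, -0.0], [1.0, 0.0, -0.0], [-0.0, -0.0, -1.0]]
contact_force: [-0.2, -0.5, -3.6]
gripper_width: 0.677
finger_force: 20.0
```

>>> {"method": "jog_arm", "body": {"offset": [[0,0,0],[0,0,0.5],[0,0,2],[0,0,4],[0,0,5.5],[0,0,6.2],[0,0,6.5],[0,0,6.5],[0,0,6.5],[0,0,6.5]], "delta_rot": [[0,0,0],[0,0,0],[0,0,0],[0,0,0],[0,0,0],[0,0,0],[0,0,0],[0,0,0],[0,0,0],[0,0,0]]}}

```text
t: 43.45
position: [0.6017, -0.0833, 0.0601]
eef_rot: [[0.0, 1.0, 0.002], [1.0, -0.0, -0.0], [-0.0, 0.002, -1.0]]
contact_force: [0.4, -0.2, -3.6]
gripper_width: 0.678
finger_force: 20.0
```

>>> {"method": "jog_arm", "body": {"offset": [[0,0,0.15],[0,0,0.25],[0,0,0.3],[0,0,0.3],[0,0,0.3]], "delta_rot": [[0,0,0],[0,0,0],[0,0,0],[0,0,0],[0,0,0]]}}

```text
t: 43.87
position: [0.6014, -0.083, 0.0571]
eef_rot: [[-0.0, 1.0, 0.001], [1.0, 0.0, -0.0], [-0.0, 0.001, -1.0]]
contact_force: [-2.2, -0.6, 6.8]
gripper_width: 0.679
finger_force: 20.0
```

>>> {"method": "jog_arm", "body": {"offset": [[0,0,0],[0,0,0],[0,0,0],[0,0,0],[0,0,0],[0,0,-1],[0,0,-4],[0,0,-8],[0,0,-12],[0,0,-15],[0,0,-17],[0,0,-18]], "delta_rot": [[0,0,0],[0,0,0],[0,0,0],[0,0,0],[0,0,0],[0,0,0],[0,0,0],[0,0,0],[0,0,0],[0,0,0],[0,0,0],[0,0,0]], "fingers": 0.1}}

```text
t: 44.87
position: [0.6025, -0.0832, 0.2405]
eef_rot: [[0.0, 1.0, 0.006], [1.0, -0.0, -0.001], [-0.001, 0.006, -1.0]]
contact_force: [1.0, -0.9, -0.1]
gripper_width: 0.898
finger_force: 0.0
```

>>> {"method": "jog_arm", "body": {"offset": [[2,0,0],[4,0,0],[6,0,0],[6,0,0],[6,0,0]], "delta_rot": [[0,0,0],[0,0,0],[0,0,0],[0,0,0],[0,0,0]]}}

```text
t: 45.28
position: [0.6005, -0.0223, 0.2357]
eef_rot: [[-0.002, 1.0, -0.001], [1.0, 0.002, -0.0], [-0.0, -0.001, -1.0]]
contact_force: [-0.2, 0.8, 0.4]
gripper_width: 0.9
finger_force: 0.0
```

Run:
```python
from h import *
d=grab('wrist'); s=grab('side'); c=grab('scene')
print(lid(d,[.6015,-.083,.105],40),lid(d,[.505,-.011,.117],35),lid(d,[.576,.084,.123],35))
save('f1.png',np.vstack([np.hstack([cv2.resize(s['frame'][140:270,110:370],None,fx=1.5,fy=1.5),cv2.resize(c['frame'][90:220,200:460] if 0 else c['frame'][130:260,200:460],None,fx=1.5,fy=1.5)]),np.hstack([cv2.resize(d['frame'][:350],(390,244)),np.zeros((244,390,3),np.uint8)])]))
print(status.state()['position'])
```

```text
(array([ 0.6014, -0.0811,  0.105 ]), array([ 254,  236,   61,   63, 3129], dtype=int32), (284, 269)) (array([ 0.5089, -0.0109,  0.117 ]), array([ 138,  165,   57,   54, 2424], dtype=int32), (161, 192)) (array([0.5763, 0.0806, 0.123 ]), array([ 225,   41,   47,   51, 1907], dtype=int32), (248, 61))
[ 0.60077955 -0.02367391  0.23580241]
```

View pics/f1.png

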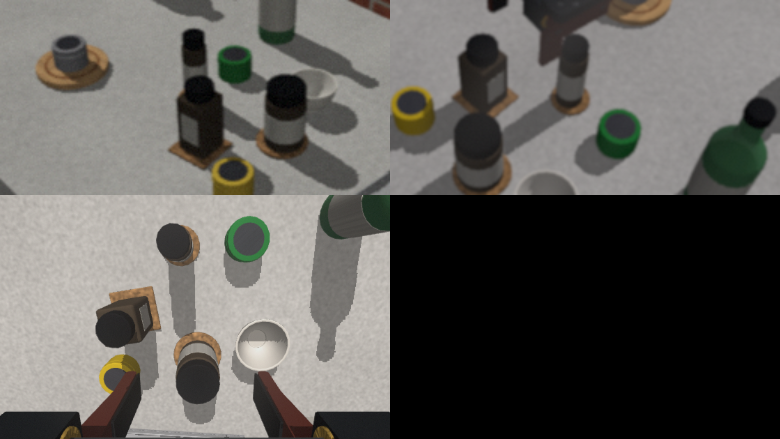

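All three jars stand upright on their own coasters: in the left view, slim at (195,60), square at (200,120) and wide at (285,115). The tin is on the trivet at (70,55), the ramekin looks undisturbed, and the gripper is clear of everything. I'm handing the job in.

```bash
python3 -c "
from rig import bot
print(bot.sign_off())"
```

```text
the job is handed in; nothing more can be done
None
```

I handed the job in at about 45 s: the tin is in the middle of the trivet and each jar is back on its own coaster, all upright and in the order asked, with the ramekin never touched; the judge's verdict was not shown.

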